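# Fix the window mask under the drawing board's spring clip

## Task

Fix the loose plywood window mask in the drawing board's spring clip. Press the clip's thumb tab down with one fingertip to hold the jaw open, and while it is held open push the mask along the board with the other fingertip, square under the jaw and fully home against the stop; then let the clip close on it. Only press and push: do not lift the mask, and leave the eraser, jar and mug where they are.

Things in the scene. Friction and masses are not known exactly. Their poses are not given: they have to be found in the camera images.
- board: Plywood drawing board with a paper sheet, fast on the table; 310 x 250 mm, 12 mm thick. Origin on the table, under the middle of the clip's stop; +x runs from the stop to the thumb tab, away from the mask; z up. It spans x -250 to +60, y -125 to +125 mm. At its +x end sits a steel spring clip: a foot with two lugs, and a rocker with its jaw on the -x side and its thumb tab on the +x side.
- stop (a point): Middle of the clip's stop, at the height of the board's top. The stop is a low steel flange across the board, 50 mm wide (y) and 4.5 mm high, whose face looks to -x; the mask is home when its edge touches this face. Axes as the board's.
- clip (a joint): Opening of the sprung rocker (rad) about a pivot along the board's y, 14 mm beyond the stop (+x), 12 mm above the board's top. 0: shut on the board; 0.22: resting on the 6 mm mask; above 0.27 the mask passes under; 0.5: fully pressed, hard stop. Pressing the tab down opens it, with 4 to 9 N; it springs shut when let go. Nothing passes under it while it is shut.
- tab (a point): Point to press, on top of the thumb tab, a flat plate 40 mm wide (y), 34 mm long; 20 mm from its front end, 14 mm from its tail. At rest the tab slopes up away from the jaw at 0.5 rad, this point 43 mm beyond the stop, 17 mm above the board. Fully pressed the tab is level, the point 42 mm beyond the stop, the tab's top 2.5 mm above the board: the height at which to push the mask by its edge.
- lip (a point): Middle of the underside of the jaw's rolled lip (a rounded bar along y, 58 mm long, 4 mm thick). Shut: 12 mm before the stop (-x), 0.5 mm above the board; fully open: 14 mm before the stop, 14 mm above the board.
- mask: Loose flat plywood frame lying on the board, about 30 g, 110 (x) x 100 (y) x 6 mm thick, with a through window 68 x 60 mm. Origin: centre of its underside. Window from x -35 to +33, y -30 to +30 mm; the 22 mm bar at +x goes under the clip. Starts before the shut jaw, roughly square to it. A fingertip in the window can push the inner face of the +x bar (x = +33 mm).
- mask_edge (a point): Middle of the mask's outer edge towards the clip (x = +55 mm in the mask's frame), at its underside.
- eraser: White eraser, 44 x 22 x 12 mm, lying on the board beside the mask; leave alone. Origin: centre of its underside.
- jar: Closed empty glass jar, 60 mm across, 85 mm high, standing on the table beside the board; leave alone. Origin: centre of its underside.
- mug: White mug, 76 mm across, 85 mm high, standing on the table on the other side of the board; leave alone. Origin: centre of its underside.
Things that resemble listed ones, but are neither listed nor needed, are in the scene too. What is shaped like the mask but green or purple is not meant.

How it is judged (in metres and radians):
On the way, in this order (a step that is already met when the one before it is completed fails the run):
1. the clip is held open while the mask is still in front of the jaw (value of joint clip above 0.27 rad and x of mask_edge in the frame of board below -0.011 m), for 0.1 s.
2. the mask is pushed home against the stop while the clip is still held open (value of joint clip above 0.25 rad and x of mask_edge in the frame of board above -0.004 m), for 0.1 s.
At the end, for the whole second after the job is handed in: The mask lies flat on the board under the clip: its edge within 4 mm of the stop, its middle within 20 mm of the clip's middle line, square to the board within 4 degrees, at rest, with the clip let go and its jaw resting on the mask (clip joint 0.17 to 0.27 rad) (x of mask_edge in the frame of board above -0.004 m and y of mask_edge in the frame of board between -0.02 and 0.02 m and angle between the x axis of mask and the x axis of board, either way round below 0.07 rad and z of mask in the frame of board below 0.014 m and value of joint clip between 0.17 and 0.27 rad and linear speed of mask below 0.01 m/s); the robot touches nothing.
It fails at once if the mask is lifted off the board (by more than 6 mm) (z of mask in the frame of board above 0.018 m).
It fails at once if the mask is tipped up (more than 8 degrees) (angle between mask's own z axis and vertical above 0.14 rad).
It fails at once if the eraser is moved (more than 15 mm) (distance of eraser from where it was at the start of the episode above 0.015 m).
It fails at once if the jar is moved (more than 15 mm) (distance of jar from where it was at the start of the episode above 0.015 m).
It fails at once if the mug is moved (more than 15 mm) (distance of mug from where it was at the start of the episode above 0.015 m).
It also fails if it takes over 48 s, if anything falls off the work surface, if the arm or the gripper's body presses on something with over 40 N, if the wrist force passes 120 N, or if a joint passes its speed limit or range.

## Robot

A 6-joint arm with a two-finger parallel gripper is mounted at the origin on the work surface. World frame = base frame: x ahead of the robot, y to its left, z up, the work surface at z = 0. Lengths are in mm, angles in rad, forces in N, time in s.
With the tool pointing down it reaches from about 350 to 975 mm from the base axis. Payload 7.1 kg.
Tool frame: the origin (TCP) lies midway between the tips of the shut fingers; the grasp point (between the pads) lies pinch_z behind it (pinch_z is the distance from the TCP to the grasp point, in mm); z points along the fingers, y is the line along which they close (so a half turn about z gives the same grasp; the last joint's range is limited). The gripper opens to 88 mm and grips with 3 to 60 N. Pads are 20 mm wide; open, the fingers measure 115 mm over their backs; the gripper's body (75 mm by 178 mm) begins 61 mm behind the grasp point.
Start: joints at [-1.28, 0.423, 1.63, -0, 1.089, -0.019], TCP at [190.56, -595.224, 222.675] pointing down, gripper open.
Joint ranges: [-3, 3], [-0.9, 2.11], [0.09, 2.58], [-1.31, 4.45], [0.11, 2.69], [-2.54, 2.54]. Speed limits (rad/s): [2.39, 2.39, 3.01, 3.14, 3.14, 3.14].

## Interface

Orientations are given as a rotation vector (axis times angle).
In Python, from workcell import get_obs, get_image, close_job, pinch_z gives the robot as it stands.
- The arm moves only by the tool jog_arm, never from a script. Its argument "commands" is a list of rows, each a list of 3 entries, a list of its own where there are three numbers: the gripper command: -1 is shut, 1 is fully open, values between are in proportion, then the shift along the tool's x, y, z as a fraction of full scale, then the turn, a rotation vector about the tool's x, y, z as a fraction of full scale. In form: [[gripper, [tx, ty, tz], [rx, ry, rz]], ...]. A call has 1 to 10 rows; each row shifts and turns the commanded pose from where the row before left it, along the tool's axes as they then stand; what a row does not reach is not made up. Full scale, the value 1, is 0.1 m for a shift and 45 degrees for a turn. A row lasts 1/10 s, in which the tool goes at most 50 mm and 8.59 degrees, less where a joint would pass 70% of its speed; a pose out of reach is approached as far as the arm can. A call with a number of a shift or a turn outside -1 to 1 is refused whole. A call with a gripper value outside its range is refused whole. The fingers move at their own pace and stop on an object; the grip force is fixed at half the most. Time passes only in rows, so rows that do not move let the fingers close. It gives the time, the measured TCP pose, the force, the opening and the grip force at its end, in the units of the state.
- get_obs(): the state, without advancing time (a new reading comes with each control period).
- get_image(name): name is "scene" or "top" or "wrist"; returns a dict with "image" (384x512x3 uint8, blue, green, red), "z_map" (384x512 float32, mm along the optical axis (not along the pixel's ray), 0 where there is no reading), "intrinsics" (3x3 intrinsics, pixels), "eye" and "orientation" of the camera in the world; the wrist camera has in their place "mount" (4x4, takes a point from camera to tool coordinates, whose origin is the TCP and whose axes are the flange's). Camera axes: x right, y down, z forward; pixel columns grow to the right and rows downward; lengths in mm; the calibration is good to about 2 mm. A picture is of the moment at which its call begins: read the wrist's pose just before it.
- close_job(): hands the job in; it is judged then, once.
The state is a dict: "t": time; "qpos": joint angles; "qvel": joint speeds; "joint_torque": joint torques, N m; "ee_pos": TCP position; "orientation": TCP orientation; "ft_force": force on the tool from outside, world axes, zero at the start; "moment": the same for the moment, N m; "width": finger opening in mm; "grasp_force": force on a finger pad.
Only numpy, scipy, OpenCV 4.12 (cv2) and the standard library are available. Lean on these libraries where they do the work, as an engineer would, in place of code of your own. Each camera call takes 0.05 s, during which the arm holds its last target. There are 200 camera calls.

## Working session

There is one attempt and no reset: what is moved stays moved. The work goes in short steps, Python scripts to look and compute and a tool call to move; the robot and the scene stay as the last step left them, time stands still between calls to the robot, and variables do not carry over. Pictures are saved under pics/ and viewed, at most 10 in all, crops included, and the job is handed in when it is done.

Besides the shell and the picture viewer there is one more tool, called by a JSON object that holds its "op" and its "data", one argument or row to a line. jog_arm: Moves the arm, as the interface text tells. Its arguments: {"type":"object","properties":{"commands":{"type":"array","items":{"type":"array"}}},"required":["commands"]}

```bash
mkdir -p pics
cat > h.py <<'E'
import numpy as np, cv2
from workcell import get_obs, get_image, pinch_z
from scipy.spatial.transform import Rotation as R
def save(n,f):
    d=get_image(n); cv2.imwrite('pics/'+f+'.png',d['image']); np.savez('pics/'+f+'.npz',**{k:np.array(v) for k,v in d.items()}); return d
def rot(o):
    o=np.array(o,float); return o if o.shape==(3,3) else R.from_rotvec(o).as_matrix()
def pt(d,u,v,z=None):
    K=d['intrinsics']; ray=np.linalg.solve(K,[u,v,1.]); Rm=rot(d['orientation']); e=np.array(d['eye'])
    if z is None:
        a=d['z_map'][int(v)-1:int(v)+2,int(u)-1:int(u)+2]; return e+Rm@ray*np.median(a[a>0])
    r=Rm@ray; return e+r*(z-e[2])/r[2]
E
python3 - <<'E'
from h import *
print(get_obs(),pinch_z)
d=save('top','top0');save('scene','sc0')
print(d['eye'],d['orientation'],d['intrinsics'])
a=np.hstack([cv2.imread('pics/top0.png')]);cv2.imwrite('pics/t.png',cv2.resize(a,(800,600)))
E
```

```text
{'t': 0.0, 'qpos': array([-1.28002611e+00,  4.23825638e-01,  1.63066787e+00, -3.48587955e-05,
        1.08857864e+00, -1.90193343e-02]), 'qvel': array([-6.54791316e-05, -8.83121023e-04, -2.33502814e-03, -1.16749229e-03,
        1.72493625e-04, -3.03833250e-04]), 'joint_torque': array([ 3.22864144e-04, -5.44624293e+01, -2.73672616e+01,  6.42866967e-02,
        2.26327922e-02, -1.23481300e-04]), 'ee_pos': array([ 190.38586475, -594.73141876,  221.91987234]), 'orientation': array([-3.10253266e+00, -4.84472379e-01,  3.62680626e-04]), 'ft_force': array([0.33907756, 0.2927803 , 0.05819985]), 'moment': array([ 0.01669159, -0.00773203,  0.03421027]), 'grasp_force': 0.0, 'width': 87.40499192114723} 18.700000000000003
[ 472.21350991   70.15067817 1004.09897477] [-2.16526879  2.22125757 -0.11518775] [[455.77651917   0.         263.50463452]
 [  0.         455.77651917 185.49000475]
 [  0.           0.           1.        ]]
```

View pics/t.png

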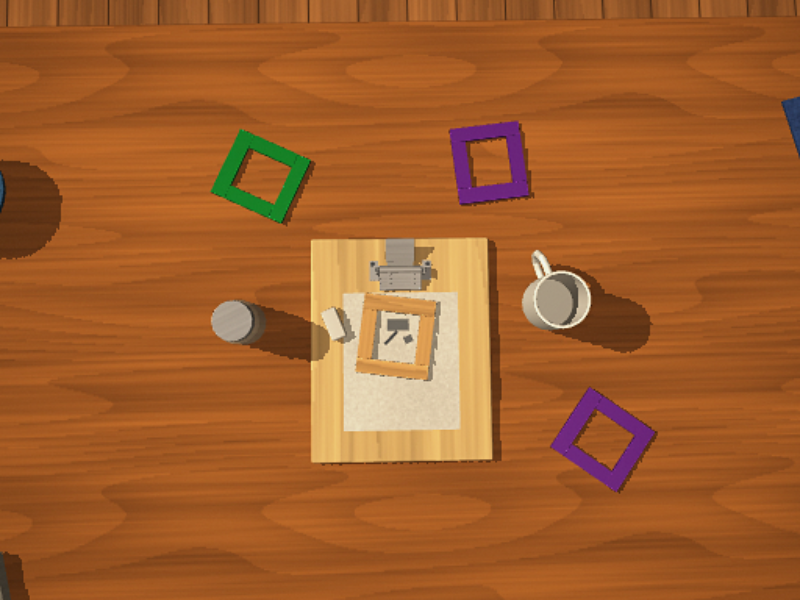

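View pics/sc0.png

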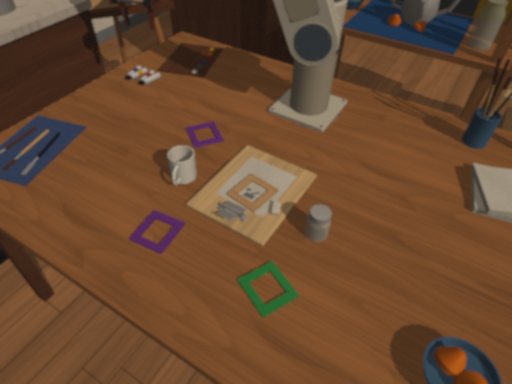

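The only plywood-coloured frame is the one on the board, at about (398,337) in the enlarged top view. The look-alikes are green at (262,176) and purple at (490,163) and (604,440), so they don't fit the description. The clip is at (400,265), the eraser at (335,324), the jar at (237,321) and the mug at (557,300). I'll confirm with an enlarged crop.

Run:
```python
import cv2
a=cv2.imread('pics/top0.png')[145:305,190:325]
cv2.imwrite('pics/c.png',cv2.resize(a,None,fx=3.7,fy=3.7,interpolation=cv2.INTER_CUBIC))
```

```text
(no output)
```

View pics/c.png

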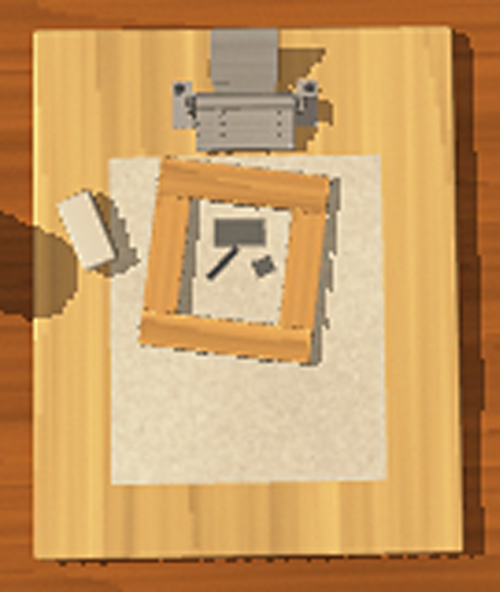

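The crop shows the plywood mask, with top-face corners at about (162,157), (330,178), (310,362) and (140,345). It is yawed by roughly 6°. The shut clip above it has its jaw at y≈150 and its tab at (243,58). The board's corners are at (34,28), (450,27), (462,552) and (34,557).

Run:
```python
from h import *
d=dict(np.load('pics/top0.npz'))
P=lambda u,v,z:pt(d,u/3.7+190-.4,v/3.7+145-.4,z)
B=np.array([P(*c,12) for c in [(34,28),(450,27),(462,552),(34,557)]]);print(B)
# rectangle fit: unknown x,y,yaw
from scipy.optimize import least_squares
def fit(obs,mod):
    f=lambda p:((R.from_euler('z',p[2]).as_matrix()[:2,:2]@mod.T).T+p[:2]-obs[:,:2]).ravel()
    r=least_squares(f,[obs[:,0].mean(),obs[:,1].mean(),0],x_scale=[1,1,.01]);return r.x,r.fun.reshape(-1,2)
b,res=fit(B,np.array([[60,125],[60,-125],[-250,-125],[-250,125]]));print('board',b,res)
M=np.array([P(*c,18) for c in [(162,157),(330,178),(310,362),(140,345)]])
m,res=fit(M,np.array([[55,50],[55,-50],[-55,-50],[-55,50]]));print('mask',m,res)
W=np.array([P(*c,18) for c in [(190,195),(291,210),(280,325),(178,318)]]);print('win',fit(W,np.array([[33,30],[33,-30],[-35,-30],[-35,30]])))
Ri=R.from_euler('z',-b[2]).as_matrix()[:2,:2]
for n,p in [('mask',m[:2]),('edge',m[:2]+55*np.array([np.cos(m[2]),np.sin(m[2])])),('tabtail',P(243,30,40)[:2]),('jaw',P(245,150,16)[:2]),('lugL',P(181,90,24)[:2]),('lugR',P(309,88,24)[:2]),('ers',P(86,230,24)[:2])]: print(n,Ri@(p-b[:2]),p)
print(m[2]-b[2])
# depth heights near
for c in [(60,300),(180,170),(243,58),(243,40),(243,75),(245,120)]: print(c,P(*c,0)[:2],pt(d,c[0]/3.7+190,c[1]/3.7+145))
K=get_image('wrist');print(K['mount'])
```

```text
[[627.04323365 183.04289838  12.        ]
 [622.04354959 -63.78178963  12.        ]
 [314.26322382 -60.05190335  12.        ]
 [318.95320996 187.75773892  12.        ]]
board [ 5.65563613e+02  6.02198088e+01 -1.60209719e-02] [[ 0.51521481  1.19965165]
 [ 1.50982722 -1.94357709]
 [-0.67006377 -0.70717453]
 [-1.35497826  1.45109994]]
mask [ 4.86826908e+02  6.72299358e+01 -1.37633124e-01] [[-0.02291778  0.38470144]
 [ 1.02930418 -0.55784629]
 [-1.10106747 -0.22831332]
 [ 0.09468107  0.40145816]]
win (array([ 4.86816454e+02,  6.76089238e+01, -1.26734377e-01]), array([[-2.16028845,  0.24512306],
       [ 0.53009027, -0.42972919],
       [-0.14910712, -0.06979491],
       [ 1.77930533,  0.25440104]]))
mask [-78.83890473   5.7478427 ] [486.82690761  67.22993576]
edge [-24.2451154   -0.92435085] [541.3068003   59.68399032]
tabtail [53.22122383  0.39547534] [618.78434204  59.76261418]
jaw [-14.2903431  -0.3348957] [551.26973832  60.11389152]
lugL [20.54222959 36.790303  ] [586.69259716  96.67629803]
lugR [ 21.15131178 -38.04833239] [586.1026648   21.83750924]
ers [-60.65146775  92.27962336] [506.39827447 153.45924358]
-0.1216121525033244
(60, 300) [466.2552903  171.56815577] [465.44844932 169.41310882  12.94983304]
(180, 170) [541.54241941  98.98513672] [539.37059838  97.60614294  18.57747231]
(243, 58) [607.92524981  59.75667175] [603.49167014  59.18564536  26.21188513]
(243, 40) [618.81024962  59.4835526 ] [613.11121261  58.99653513  32.96675612]
(243, 75) [597.66198527  60.01419072] [594.08496991  59.38521494  21.47541856]
(245, 120) [570.54521238  59.49815051] [567.43419328  58.89584867  22.68245689]
[[-6.93831898e-04 -9.61685175e-01 -2.74155324e-01  7.43703302e+01]
 [ 9.99999468e-01 -8.76405111e-04  5.43466642e-04 -3.13484712e-01]
 [-7.62914940e-04 -2.74154802e-01  9.61685272e-01 -1.61944442e+02]
 [ 0.00000000e+00  0.00000000e+00  0.00000000e+00  1.00000000e+00]]
```

```bash
cat >> h.py <<'E'
def go(xy_z,yaw=None):
    o=get_obs(); Rm=rot(o['orientation']); s=Rm.T@(np.array(xy_z)-o['ee_pos'])
    print('t',o['t'],'pos',o['ee_pos'].round(1),'F',o['ft_force'].round(1),'w',round(o['width'],1)); print('shift mm in tool',s.round(1))
    if yaw is not None:
        T=np.column_stack([[-np.sin(yaw),np.cos(yaw),0],[np.cos(yaw),np.sin(yaw),0],[0,0,-1]]) # tool y along board +x
        print('turn/45deg',(R.from_matrix(Rm.T@T).as_rotvec()/(np.pi/4)).round(4))
E
python3 -c "
from h import *
go([560.6,60.3,200],-0.016)"
```

```text
t 0.15 pos [ 190.5 -594.8  222.1] F [-0.3  0.5 -0.2] w 87.5
shift mm in tool [ 552.3 -511.1   22.7]
turn/45deg [-1.2000e-03 -9.0000e-04 -1.5852e+00]
```

{"op": "jog_arm", "data": {
  "commands": [
    [1,[0.276,-0.256,0.011],[0,0,0]],
    [1,[0.276,-0.256,0.011],[0,0,0]],
    [1,[0.276,-0.256,0.011],[0,0,0]],
    [1,[0.276,-0.256,0.011],[0,0,0]],
    [1,[0.276,-0.256,0.011],[0,0,0]],
    [1,[0.276,-0.256,0.011],[0,0,0]],
    [1,[0.276,-0.256,0.011],[0,0,0]],
    [1,[0.276,-0.256,0.011],[0,0,0]],
    [1,[0.276,-0.256,0.011],[0,0,0]],
    [1,[0.276,-0.256,0.011],[0,0,0]]
  ]
}}

```text
t: 1.15
ee_pos: [375.8, -265.8, 211.6]
orientation: [-3.104, -0.484, 0.0]
ft_force: [0.9, -0.7, -0.1]
width: 87.5
grasp_force: 0.0
```

{"op": "jog_arm", "data": {
  "commands": [
    [1,[0.276,-0.256,0.011],[0,0,0]],
    [1,[0.276,-0.256,0.011],[0,0,0]],
    [1,[0.276,-0.256,0.011],[0,0,0]],
    [1,[0.276,-0.256,0.011],[0,0,0]],
    [1,[0.276,-0.256,0.011],[0,0,0]],
    [1,[0.276,-0.256,0.011],[0,0,0]],
    [1,[0.276,-0.256,0.011],[0,0,0]],
    [1,[0.276,-0.256,0.011],[0,0,0]],
    [1,[0.276,-0.256,0.011],[0,0,0]],
    [1,[0.276,-0.256,0.011],[0,0,0]]
  ]
}}

```text
t: 2.15
ee_pos: [560.6, 62.2, 200.5]
orientation: [3.104, 0.485, -0.0]
ft_force: [-0.1, -1.0, -0.5]
width: 87.7
grasp_force: 0.0
```

{"op": "jog_arm", "data": {
  "commands": [
    [1,[0,0,0],[0,0,-0.1761]],
    [1,[0,0,0],[0,0,-0.1761]],
    [1,[0,0,0],[0,0,-0.1761]],
    [1,[0,0,0],[0,0,-0.1761]],
    [1,[0,0,0],[0,0,-0.1761]],
    [1,[0,0,0],[0,0,-0.1761]],
    [1,[0,0,0],[0,0,-0.1761]],
    [1,[0,0,0],[0,0,-0.1761]],
    [1,[0,0,0],[0,0,-0.1761]],
    [1,[0,0,0],[0,0,0]]
  ]
}}

```text
t: 3.15
ee_pos: [560.0, 60.7, 200.4]
orientation: [-2.238, -2.204, 0.001]
ft_force: [-1.1, -0.2, -0.5]
width: 87.8
grasp_force: 0.0
```

Run:
```python
from h import *
go([560.6,60.3,100],-0.016)
o=get_obs();d=save('wrist','w0');np.savez('pics/w0o.npz',p=o['ee_pos'],o=o['orientation'])
cv2.imwrite('pics/w0b.png',cv2.resize(d['image'],(800,600),interpolation=cv2.INTER_CUBIC))
```

```text
t 3.15 pos [560.   60.7 200.4] F [-1.1 -0.2 -0.5] w 87.8
shift mm in tool [ -0.4   0.7 100.4]
turn/45deg [-0.0007  0.      0.0012]
```

View pics/w0b.png

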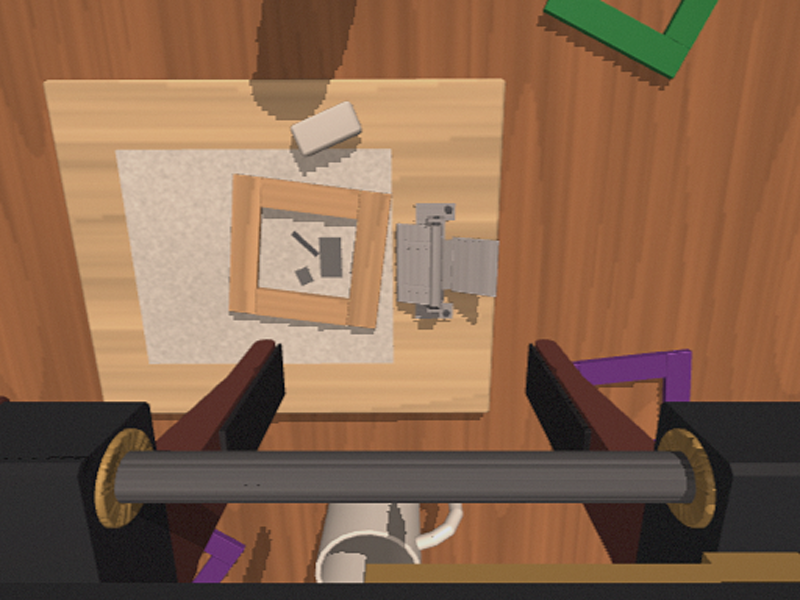

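The wrist view (right is world +x, up is +y) shows the mask's top corners at (392,192), (375,329), (230,314) and (234,174). The jaw front is at x≈398 and the tab at (472,268). The board's right edge runs from (503,79) to (489,411). The fingertips, at (275,345) and (535,345), are clear of everything.

Run:
```python
from h import *
from scipy.optimize import least_squares
d=dict(np.load('pics/w0.npz'));o=np.load('pics/w0o.npz')
T=rot(o['o']);m=d['mount'];d['orientation']=T@m[:3,:3];d['eye']=T@m[:3,3]+o['p']
P=lambda u,v,z:pt(d,u/1.5625,v/1.5625,z)
def fit(obs,mod):
    f=lambda p:((R.from_euler('z',p[2]).as_matrix()[:2,:2]@mod.T).T+p[:2]-obs[:,:2]).ravel()
    r=least_squares(f,[obs[:,0].mean(),obs[:,1].mean(),0],x_scale=[1,1,.01]);return r.x,r.fun.reshape(-1,2).round(1)
b,r=fit(np.array([P(*c,12) for c in [(503,79),(489,411),(45,80)]]),np.array([[60,125],[60,-125],[-250,125]]));print('board',b,r.tolist())
k,r=fit(np.array([P(*c,18) for c in [(392,192),(375,329),(230,314),(234,174)]]),np.array([[55,50],[55,-50],[-55,-50],[-55,50]]));print('mask',k,r.tolist())
Ri=R.from_euler('z',-b[2]).as_matrix()[:2,:2]
print('mask in board',Ri@(k[:2]-b[:2]),k[2]-b[2])
for n,p in [('edge',k[:2]+55*np.array([np.cos(k[2]),np.sin(k[2])])),('inner',k[:2]+33*np.array([np.cos(k[2]),np.sin(k[2])])),('jaw',P(398,264,16)[:2]),('lug+',P(448,210,24)[:2]),('lug-',P(446,313,24)[:2]),('tail',P(497,268,36)[:2]),('fingL',P(283,345,200)[:2]),('inner+y',P(357,219,18)[:2]),('inner-y',P(349,298,18)[:2])]: print(n,Ri@(p-b[:2]),p)
```

```text
board [ 5.67303482e+02  5.84913647e+01 -1.17025690e-02] [[2.4, 1.4], [0.9, -2.2], [-3.4, 0.8]]
mask [ 4.89752363e+02  6.57793009e+01 -1.34554548e-01] [[-0.2, -1.4], [1.4, 0.3], [-0.2, 1.5], [-1.0, -0.5]]
mask in board [-77.63109503   6.37991046] -0.1228519788545569
edge [-23.04562002  -0.35996476] [544.25522776  58.40111143]
inner [-44.87981002   2.33598533] [522.45408166  61.3523872 ]
jaw [-12.98604112  -0.91495024] [554.30762323  57.72844372]
lug+ [21.82358469 38.77466108] [589.57932529  97.00798458]
lug- [ 21.88862084 -35.8493401 ] [588.7710844   22.38833215]
tail [55.17820526  0.52575164] [622.48406164  58.37136837]
fingL [-51.46852871  11.13022535] [515.96872698  70.22312822]
inner+y [-41.5591259   32.05839828] [526.12235904  91.03390528]
inner-y [-49.23508745 -25.94912674] [517.76810154  33.1201787 ]
```

{"op": "jog_arm", "data": {
  "commands": [
    [1,[-0.01,-0.005,0.3],[0,0,0]],
    [1,[0,0,0.3],[0,0,0]],
    [1,[0,0,0.3],[0,0,0]],
    [1,[0,0,0.3],[0,0,0]],
    [1,[0,0,0.3],[0,0,0]],
    [1,[0,0,0],[0,0,0]],
    [1,[0,0,0],[0,0,0]]
  ]
}}

```text
t: 3.9
ee_pos: [559.5, 59.7, 50.7]
orientation: [-2.241, -2.201, 0.001]
ft_force: [1.3, 1.0, -0.1]
width: 87.9
grasp_force: 0.0
```

Run:
```python
from h import *
go([559.5,59.4,28],-0.013)
d=save('wrist','w1')
cv2.imwrite('pics/w1b.png',cv2.resize(d['image'],(800,600),interpolation=cv2.INTER_CUBIC))
```

```text
t 3.9 pos [559.5  59.7  50.7] F [ 1.3  1.  -0.1] w 87.9
shift mm in tool [-0.3  0.  22.7]
turn/45deg [-0.0015  0.0001 -0.0066]
```

View pics/w1b.png

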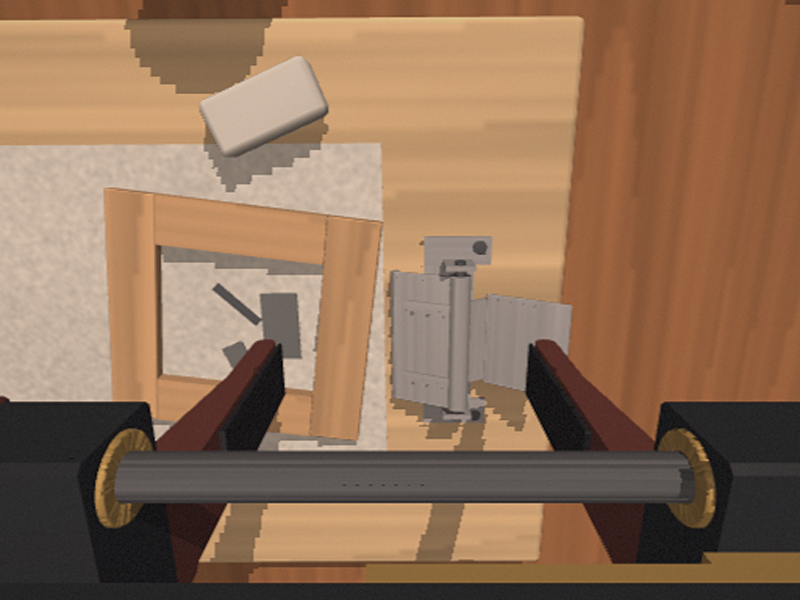

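The tips are over the window at (275,345) and over the tab at (540,350), as planned. I'll press down gradually.

{"op": "jog_arm", "data": {
  "commands": [
    [1,[0,0,0.08],[0,0,-0.006]],
    [1,[0,0,0.08],[0,0,0]],
    [1,[0,0,0.06],[0,0,0]],
    [1,[0,0,0],[0,0,0]]
  ]
}}

```text
t: 4.35
ee_pos: [559.6, 59.7, 28.3]
orientation: [-2.234, -2.208, 0.0]
ft_force: [-1.0, -0.7, 3.7]
width: 87.8
grasp_force: 1.8
```

{"op": "jog_arm", "data": {
  "commands": [
    [1,[0,0,0.04],[0,0,0]],
    [1,[0,0,0.03],[0,0,0]],
    [1,[0,0,0],[0,0,0]]
  ]
}}

```text
t: 4.65
ee_pos: [559.9, 59.7, 21.8]
orientation: [2.234, 2.208, 0.001]
ft_force: [-0.9, -0.8, 6.5]
width: 87.8
grasp_force: 3.3
```

{"op": "jog_arm", "data": {
  "commands": [
    [1,[0,0,0.03],[0,0,0]],
    [1,[0,0,0.028],[0,0,0]],
    [1,[0,0,0],[0,0,0]],
    [1,[0,0,0],[0,0,0]]
  ]
}}

```text
t: 5.05
ee_pos: [559.1, 59.7, 16.3]
orientation: [-2.234, -2.208, 0.001]
ft_force: [-5.2, -0.0, 10.9]
width: 87.5
grasp_force: 5.3
```

Run:
```python
from h import *
go([559.5,59.4,16],-0.013)
d=save('wrist','w2')
cv2.imwrite('pics/w2b.png',cv2.resize(d['image'],(800,600),interpolation=cv2.INTER_CUBIC))
```

```text
t 5.05 pos [559.1  59.7  16.3] F [-5.2 -0.  10.9] w 87.5
shift mm in tool [-0.3  0.4  0.3]
turn/45deg [-0.0013  0.0001  0.0018]
```

View pics/w2b.png

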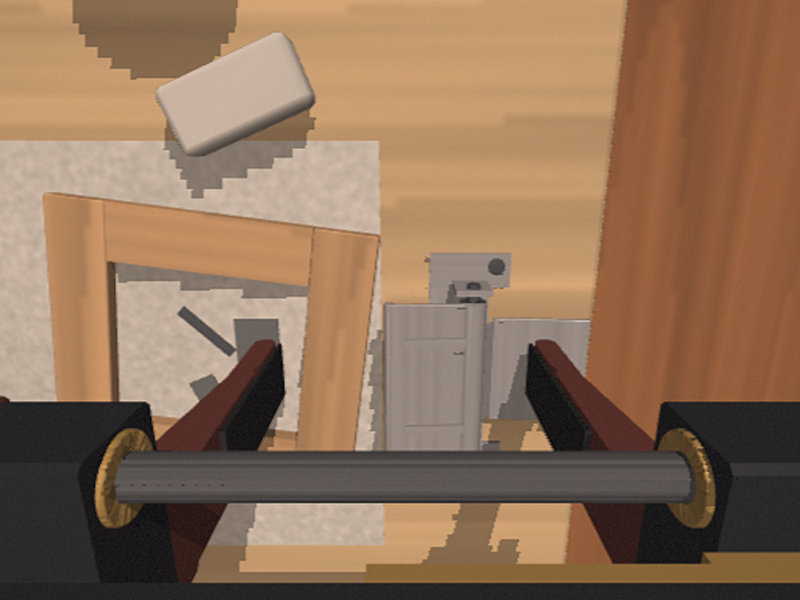

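The clip is pressed open, with the tab almost level, and the window fingertip is about 5 mm short of the bar. Next I close the fingers while shifting +x so that the tab finger stays on the tab.

{"op": "jog_arm", "data": {
  "commands": [
    [0.91,[0,0.01,0],[0,0,0]],
    [0.82,[0,0.01,0],[0,0,0]],
    [0.73,[0,0.01,0],[0,0,0]],
    [0.64,[0,0.01,0],[0,0,0]],
    [0.64,[0,0,0],[0,0,0]]
  ]
}}

```text
t: 5.6
ee_pos: [566.9, 59.7, 17.2]
orientation: [2.231, 2.206, 0.007]
ft_force: [3.4, -1.0, 7.1]
width: 72.5
grasp_force: 3.6
```

{"op": "jog_arm", "data": {
  "commands": [
    [0.55,[0,0.01,0],[0,0,0]],
    [0.46,[0,0.01,0],[0,0,0]],
    [0.36,[0,0.01,0],[0,0,0]],
    [0.36,[0,0.01,0],[0,0,0]],
    [0.36,[0,0,0],[0,0,0]]
  ]
}}

```text
t: 6.1
ee_pos: [570.9, 59.7, 17.4]
orientation: [2.231, 2.205, 0.008]
ft_force: [3.1, -0.7, 7.6]
width: 59.5
grasp_force: 3.9
```

Run:
```python
from h import *
go([572,59.4,16],-0.013)
d=save('wrist','w3')
cv2.imwrite('pics/w3b.png',cv2.resize(d['image'],(800,600),interpolation=cv2.INTER_CUBIC))
```

```text
t 6.1 pos [570.9  59.7  17.4] F [ 3.1 -0.7  7.6] w 59.5
shift mm in tool [-0.3  1.1  1.4]
turn/45deg [ 0.0082 -0.0007  0.0017]
```

View pics/w3b.png

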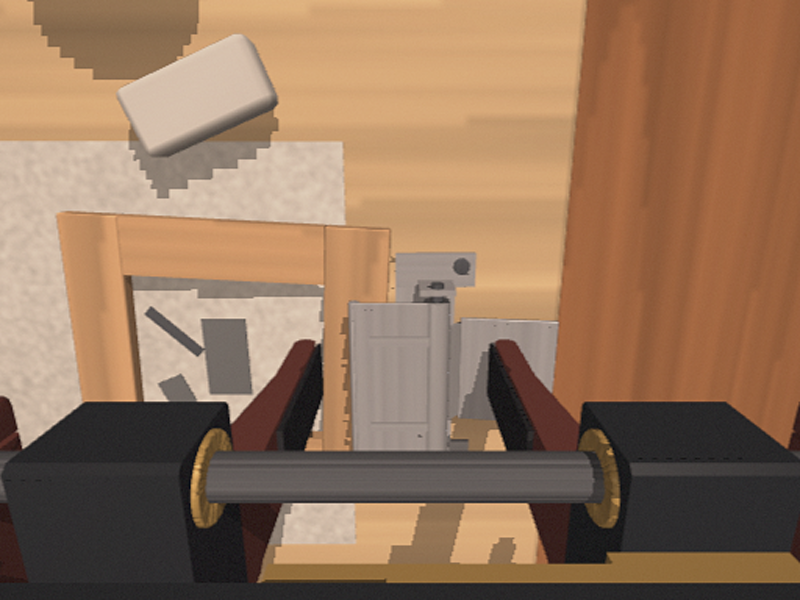

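The mask is now almost square with its bar under the open jaw, and about 3–4 mm remain to the stop. The tips have risen slightly, to 17.4 mm, so I lower them before the last push.

{"op": "jog_arm", "data": {
  "commands": [
    [0.36,[0,0,0.015],[0.008,0,0]],
    [0.36,[0,0,0],[0,0,0]],
    [0.36,[0,0.01,0],[0,0,0]],
    [0.36,[0,0.01,0],[0,0,0]],
    [0.36,[0,0,0],[0,0,0]]
  ]
}}

```text
t: 6.65
ee_pos: [570.4, 59.7, 15.4]
orientation: [-2.232, -2.206, 0.005]
ft_force: [-3.7, -0.5, 12.0]
width: 59.5
grasp_force: 6.1
```

{"op": "jog_arm", "data": {
  "commands": [
    [0.36,[0,0.01,0],[0,0,0]],
    [0.36,[0,0.01,0],[0,0,0]],
    [0.36,[0,0,0],[0,0,0]]
  ]
}}

```text
t: 6.95
ee_pos: [570.3, 59.7, 15.1]
orientation: [-2.23, -2.204, 0.01]
ft_force: [-7.5, 0.2, 15.1]
width: 59.8
grasp_force: 7.6
```

{"op": "jog_arm", "data": {
  "commands": [
    [0.36,[0,0.01,0],[0,0,0]],
    [0.36,[0,0.01,0],[0,0,0]],
    [0.36,[0,0,0],[0,0,0]]
  ]
}}

```text
t: 7.25
ee_pos: [570.4, 59.7, 15.0]
orientation: [-2.228, -2.202, 0.014]
ft_force: [-13.1, 1.8, 20.0]
width: 59.5
grasp_force: 10.0
```

Run:
```python
from h import *
go([572,59.4,16],-0.013)
d=save('wrist','w4');o=get_obs()
im=d['image'][120:320,150:400]
cv2.imwrite('pics/w4b.png',cv2.resize(im,(750,600),interpolation=cv2.INTER_CUBIC))
T=rot(o['orientation']);m=d['mount'];d['orientation']=T@m[:3,:3];d['eye']=T@m[:3,3]+o['ee_pos']
np.savez('pics/w4.npz',**d)
```

```text
t 7.25 pos [570.4  59.7  15. ] F [-13.1   1.8  20. ] w 59.5
shift mm in tool [-0.3  1.6 -1.1]
turn/45deg [-0.0161  0.0002  0.0018]
```

View pics/w4b.png

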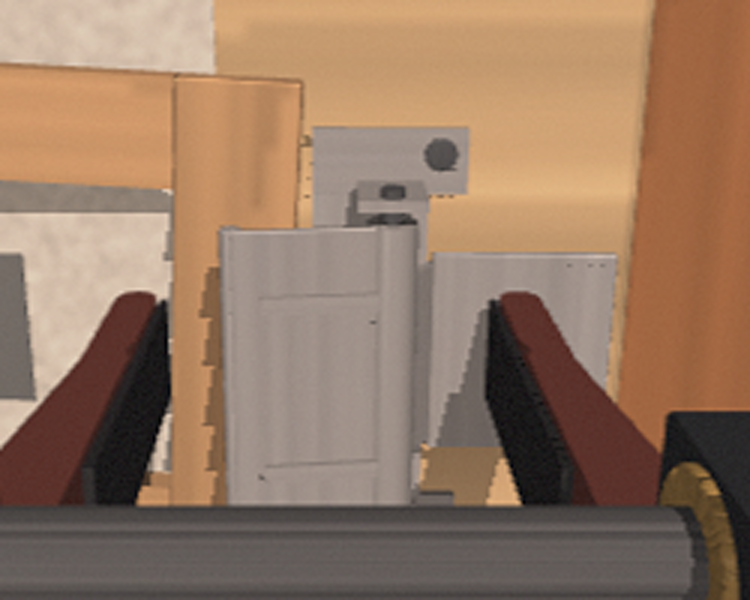

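Run:
```python
from h import *
d=dict(np.load('pics/w4.npz'))
P=lambda u,v,z:pt(d,150+u/3-.3,120+v/3-.3,z)
for n,u,v,z in [('maskedge',302,85,18),('maskedge',297,222,18),('inner',174,80,18),('inner',172,480,18),('foot',313,130,13),('boardedge',652,20,12),('boardedge',634,220,12),('boardedge',620,390,12),('tab tail',615,256,15),('lug',392,190,24)]: print(n,P(u,v,z))
```

```text
maskedge [565.92642965 109.90295516  18.        ]
maskedge [564.55584989  85.48704057  18.        ]
inner [544.12823887 110.98242203  18.        ]
inner [539.29489687  33.53258655  18.        ]
foot [567.51569517 101.05441662  13.        ]
boardedge [626.33608326 119.61444979  12.        ]
boardedge [626.02949659  83.49717322  12.        ]
boardedge [625.98789271  49.1219576   12.        ]
tab tail [622.14464142  77.60233966  15.        ]
lug [581.03391255  92.87179873  24.        ]
```

The mask edge measures about −3 mm at its middle, yawed about −0.05 rad. It is nearly home, and friction on the tab, pressed to its hard stop, is holding the tool back. I'll ease the press a little, then push on by closing the fingers.

{"op": "jog_arm", "data": {
  "commands": [
    [0.36,[0,0,-0.008],[-0.016,0,0]],
    [0.34,[0,0,0],[0,0,0]],
    [0.32,[0,0,0],[0,0,0]],
    [0.32,[0,0,0],[0,0,0]]
  ]
}}

```text
t: 7.7
ee_pos: [571.8, 59.7, 15.6]
orientation: [2.233, 2.207, 0.003]
ft_force: [-9.1, 0.8, 13.3]
width: 57.8
grasp_force: 6.8
```

Run:
```python
from h import *
go([572,59.4,16],-0.013)
```

```text
t 7.7 pos [571.8  59.7  15.6] F [-9.1  0.8 13.3] w 57.8
shift mm in tool [-0.3  0.2 -0.4]
turn/45deg [0.0037 0.0001 0.0019]
```

{"op": "jog_arm", "data": {
  "commands": [
    [0.3,[0,0,0],[0,0,0]],
    [0.28,[0,0.005,-0.003],[0,0,0]],
    [0.26,[0,0,0],[0,0,0]],
    [0.26,[0,0,0],[0,0,0]]
  ]
}}

```text
t: 8.1
ee_pos: [573.2, 59.7, 16.0]
orientation: [2.232, 2.206, 0.005]
ft_force: [-5.5, 0.6, 12.7]
width: 55.0
grasp_force: 6.2
```

```bash
cat > q.py <<'E'
from h import *
import sys
o=get_obs();d=save('wrist',sys.argv[1])
T=rot(o['orientation']);m=d['mount'];d['orientation']=T@m[:3,:3];d['eye']=T@m[:3,3]+o['ee_pos']
np.savez('pics/'+sys.argv[1]+'.npz',**d)
im=d['image'][120:320,150:400]
cv2.imwrite('pics/'+sys.argv[1]+'b.png',cv2.resize(im,(750,600),interpolation=cv2.INTER_CUBIC))
E
python3 q.py w5; python3 -c "
from h import *
go([572,59.4,16],-0.013)"
```

```text
t 8.15 pos [573.2  59.7  16. ] F [-5.8  0.7 11.9] w 55.2
shift mm in tool [-0.3 -1.2 -0. ]
turn/45deg [ 0.0058 -0.0001  0.0018]
```

View pics/w5b.png

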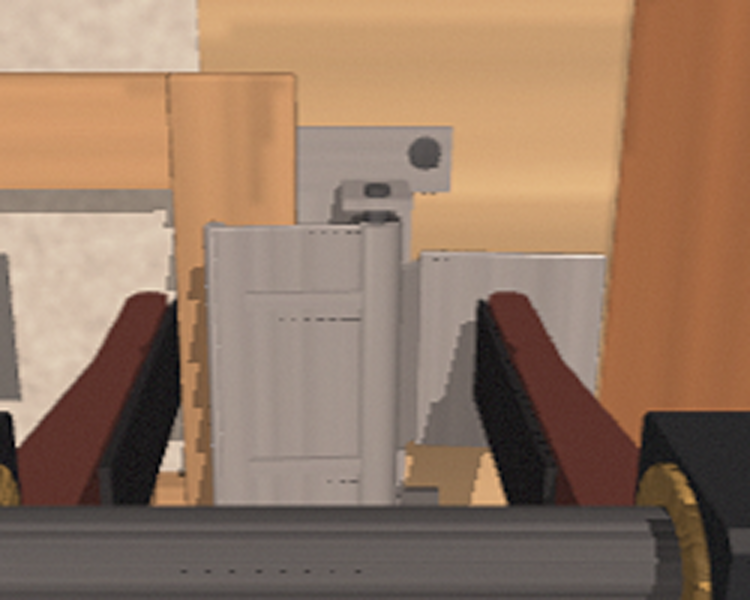

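The mask is now square, with its edge against the foot (edge line at x≈296 in the crop). I'll check the numbers.

Run:
```python
from h import *
d=dict(np.load('pics/w5.npz'))
P=lambda u,v,z:pt(d,150+u/3-.3,120+v/3-.3,z)
for n,u,v,z in [('maskedge',297,80,18),('maskedge',294,215,18),('inner',168,85,18),('inner',185,480,18),('boardedge',632,20,12),('boardedge',615,220,12),('boardedge',602,380,12)]: print(n,P(u,v,z))
```

```text
maskedge [567.87124353 110.64352534  18.        ]
maskedge [566.82665154  86.52602508  18.        ]
inner [545.76496921 110.06894078  18.        ]
inner [544.52848269  33.18442482  18.        ]
boardedge [626.43728297 119.49992143  12.        ]
boardedge [626.0987097   82.94169537  12.        ]
boardedge [625.91359557  50.30116864  12.        ]
```

{"op": "jog_arm", "data": {
  "commands": [
    [0.24,[0,0,0],[0,0,0]],
    [0.22,[0,0,0],[0,0,0]],
    [0.22,[0,0,0],[0,0,0]]
  ]
}}

```text
t: 8.45
ee_pos: [572.7, 59.6, 15.9]
orientation: [2.233, 2.207, 0.004]
ft_force: [-6.9, 0.9, 12.4]
width: 53.8
grasp_force: 10.5
```

The edge is at the stop (board edge minus 60 mm ≈ 566 mm), square, and the grip force rises without further motion, so the mask is home. I'll back the finger off the bar and then release the clip slowly.

{"op": "jog_arm", "data": {
  "commands": [
    [0.28,[0,0,0],[0,0,0]],
    [0.34,[0,0,0],[0,0,0]],
    [0.4,[0,0,0],[0,0,0]],
    [0.4,[0,0,0],[0,0,0]]
  ]
}}

```text
t: 8.85
ee_pos: [570.1, 59.6, 15.4]
orientation: [-2.234, -2.208, 0.002]
ft_force: [-12.7, 1.6, 15.7]
width: 61.3
grasp_force: 8.0
```

{"op": "jog_arm", "data": {
  "commands": [
    [0.4,[0,0,-0.03],[0,0,0]],
    [0.4,[0,0,-0.03],[0,0,0]],
    [0.4,[0,0,-0.04],[0,0,0]],
    [0.4,[0,0,-0.1],[0,0,0]],
    [0.4,[0,0,-0.3],[0,0,0]],
    [0.4,[0,0,-0.4],[0,0,0]],
    [0.4,[0,0,-0.4],[0,0,0]],
    [0.4,[0,0,0],[0,0,0]],
    [0.4,[0,0,0],[0,0,0]]
  ]
}}

```text
t: 9.75
ee_pos: [574.3, 59.6, 146.9]
orientation: [2.23, 2.204, 0.011]
ft_force: [-0.3, -0.7, 0.1]
width: 61.3
grasp_force: 0.0
```

```bash
python3 q.py w6; python3 -c "
from h import *
go([572,59.4,16],-0.013)
cv2.imwrite('pics/w6c.png',cv2.resize(cv2.imread('pics/w6.png'),(800,600),interpolation=cv2.INTER_CUBIC))"
```

```text
t 9.8 pos [573.3  59.5 145.5] F [ 0.5  0.3 -0.2] w 61.6
shift mm in tool [-1.000e-01 -2.200e+00  1.295e+02]
turn/45deg [ 0.0086 -0.0001  0.0018]
```

View pics/w6c.png

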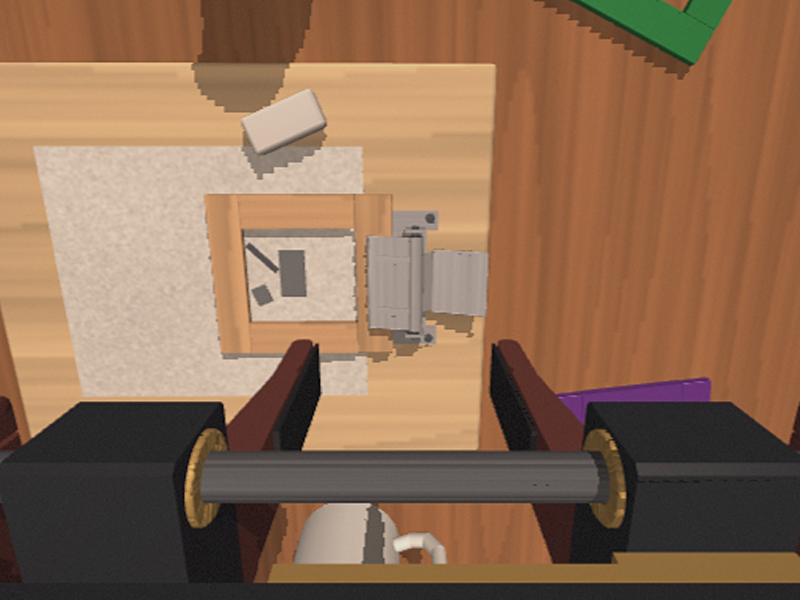

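The mask is square under the shut jaw, with its edge at x≈392 touching the foot. The clip is released, and the eraser, mug and jar have not moved.

```bash
python3 -c "
from workcell import close_job
print(close_job())"
```

```text
the job is handed in; nothing more can be done
None
```

The mask is pushed home against the stop, square, with the clip shut on it by the last camera view; I've handed the job in after about 10 s of robot time, and no verdict was returned.

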